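Take the stack of clutch parts down, each part to its own holder

ROBOT

A 6-joint arm with a two-finger parallel gripper is mounted at the origin on a cart in front of the work surface, level with it; the furniture and walls round the work are solid. World frame = base frame: x ahead of the robot, y to its left, z up, the work surface at z = 0. Lengths are in m, angles in rad, forces in N, time in s.
With the tool pointing down it reaches from about 0.35 to 0.8 m from the base axis. Payload 7.3 kg.
Tool frame: the origin (TCP) lies midway between the tips of the shut fingers; the grasp point (between the pads) lies 19 mm behind it (arm.grasp_offset is the distance from the TCP to the grasp point, in m); z points along the fingers, y is the line along which they close (so a half turn about z gives the same grasp; the last joint's range is limited). The gripper opens to 85 mm and grips with 20 to 120 N. Pads are 22 mm wide; open, the fingers measure 114 mm over their backs; the gripper's body (76 mm by 85 mm) begins 54 mm behind the grasp point. The pads swing forward as they close: fully open they stand 13 mm farther back than shut.
Start: joints at [1.095, 0.342, 1.524, -0, 1.275, -0.146], TCP at [0.17, 0.497, 0.231] pointing down, gripper open.
Joint ranges: [-2.53, 2.53], [-0.77, 2.02], [0.04, 2.7], [-1, 4.14], [0.28, 2.66], [-3.11, 3.11]. Speed limits (rad/s): [2.57, 2.57, 3.14, 3.14, 3.14, 3.14].

INTERFACE

Orientations are given as a rotation vector (axis times angle).
In Python, from workcell import arm gives the robot as it stands. The module is installed in compiled form; this text tells all that it offers.
- The arm moves only by the tool carry_out, never from a script. Its argument "commands" is a list of rows, each an object of numbers: "claw": the opening, from -1 (shut) to 1 (fully open); "x", "y", "z": the shift along the tool's x, y, z scaled (see below); "spin": the turn about the tool's z scaled (see below). A call has 1 to 10 rows; each row shifts and turns the commanded pose from where the row before left it, along the tool's axes as they then stand; what a row does not reach is not made up. The controller multiplies each number of a shift by 0.5 m and each number of a turn by 90 degrees. A row lasts 1/10 s, in which the tool goes at most 50 mm and 8.59 degrees, less where a joint would pass 70% of its speed; a pose out of reach is approached as far as the arm can. A call with a number of a shift or a turn outside -1 to 1 is refused whole. A call with a gripper value outside its range is refused whole. The fingers move at their own pace and stop on an object; "grip_force" is the grip in N (left out, the last holds). Time passes only in rows, so rows that do not move let the fingers close. It gives the time, the measured TCP pose, the force, the opening and the grip force at its end, in the units of the state.
- arm.read_state(): the state, without advancing time (a new reading comes with each control period).
- arm.capture(name): name is "side" or "top"; returns a dict with "img" (420x560x3 uint8, blue, green, red), "range_z" (420x560 float32, m along the optical axis (not along the pixel's ray), 0 where there is no reading), "vertical_fov" (degrees; the focal length in pixels is half the picture's height over the tangent of half this angle, whatever the lens; pixels are square), "cx", "cy" (the principal point, pixels), "R" (3x3) and "t" (3): a world point X has camera coordinates R X + t. Camera axes: x right, y down, z forward; pixel columns grow to the right and rows downward; lengths in m; the calibration is good to about 2 mm. A picture is of the moment at which its call begins.
- arm.close_job(): hands the job in; it is judged then, once.
The state is a dict: "t": time; "q": joint angles; "qd": joint speeds; "joint_torque": joint torques, N m; "tool_pos": TCP position; "ee_rot": TCP orientation; "ft_force": force on the tool from outside, world axes, zero at the start; "torque": the same for the moment, N m; "grip_width": finger opening in m; "finger_force": force on a finger pad.
Only numpy, scipy, OpenCV 4.12 (cv2) and the standard library are available. Lean on these libraries where they do the work, as an engineer would, in place of code of your own. Each camera call takes 0.05 s, during which the arm holds its last target. There are 200 camera calls.

TASK

The chain saw's clutch parts stand piled on their carton: bush on bearing on drum. Take the pile apart from the top down, one piece at a time, and set each round part, the way up it is now, flat in the recess of the dish that fits its size (smallest part in the smallest dish, largest in the largest); last of all put the carton itself flat in the rectangular tray, lying the same way as the tray. Let go of everything and leave the piston that stands nearby where it is.

Things in the scene. Friction and masses are not known exactly. Their poses are not given: they have to be found in the camera images.
- bush: plain brass sleeve, upright, 30 mm diameter, 28 mm high, about 0.1 kg; top of the stack, standing loose on the bearing, at most 3 mm off its centre. Origin: centre of its underside; z up along its axis
- bearing: bright steel ball bearing lying flat, 47 mm outside diameter, 14 mm high, 0.11 kg; second from the top, lying loose on the drum, at most 3 mm off its centre. Origin: centre of its underside; z up
- drum: dark steel clutch drum, a plain disc 62 mm diameter, 22 mm high, about 0.25 kg, with a fine groove near its foot; third from the top, lying loose on the carton, up to 18 mm off the carton's middle along the carton's length. Origin: centre of its underside; z up
- carton: closed blue and white rigid cardboard carton, 58 mm (its x) by 115 mm (its y), 42 mm high, about 0.15 kg, foot of the stack, on the bench; grasp it across the 58 mm. Origin: centre of its underside; z up
- dish_bush: round turned aluminium dish with a dark rubber floor, fixed to the bench; 54 mm outside, 10 mm high, recess 40 mm across and 4 mm deep; takes the brass bush with about 5 mm to spare all round. Origin: centre of its underside; the recess floor is 6 mm above it, the rim 10 mm. z up; the smallest dish
- dish_bearing: round turned aluminium dish with a dark rubber floor, fixed to the bench; 71 mm outside, 10 mm high, recess 57 mm across and 4 mm deep; takes the bearing with about 5 mm to spare all round. Origin: centre of its underside; the recess floor is 6 mm above it, the rim 10 mm. z up; the middle dish
- dish_drum: round turned aluminium dish with a dark rubber floor, fixed to the bench; 86 mm outside, 10 mm high, recess 72 mm across and 4 mm deep; takes the drum with about 5 mm to spare all round. Origin: centre of its underside; the recess floor is 6 mm above it, the rim 10 mm. z up; the largest dish
- tray: rectangular open aluminium tray with a dark rubber floor, fixed to the bench; outside 84 mm (its x) by 142 mm (its y), walls 4 mm thick and 14 mm high, floor 4 mm above its underside; takes the carton with 9 mm to spare all round. Origin: centre of its underside; z up
- piston: used two-stroke piston, grey, standing on its skirt, 43 mm diameter, 42 mm high; loose bystander, not part of the job. Origin: centre of its underside
- generator_foot (a point): fixed point on the bench, foot of the near post of the generator's tube frame (blue and black, about 0.45 m high). Its two solid faces run back from here: the left towards 34 degrees left of straight ahead, the right towards 56 degrees right of straight ahead. Carry things past it on the robot's side, at least 0.1 m nearer the robot than the post
Not all that is in view belongs to the job. Several things have the shape of the drum; the one meant has the colours described above.

How it is judged:
On the way, in this order (a step that is already met when the one before it is completed fails the run):
1. the bush lies in its dish (horizontal distance between bush and dish_bush below 0.008 m and z of bush in the frame of dish_bush below 0.0082 m and angle between bush's own z axis and vertical below 0.1 rad), for 0.2 s.
2. the bearing lies in its dish (horizontal distance between bearing and dish_bearing below 0.008 m and z of bearing in the frame of dish_bearing below 0.0082 m and angle between bearing's own z axis and vertical below 0.1 rad), for 0.2 s.
3. the drum lies in its dish (horizontal distance between drum and dish_drum below 0.008 m and z of drum in the frame of dish_drum below 0.0082 m and angle between drum's own z axis and vertical below 0.1 rad), for 0.2 s.
4. the carton lies in its tray (horizontal distance between carton and tray below 0.012 m and z of carton in the frame of tray below 0.0062 m and angle between carton's own z axis and vertical below 0.1 rad and angle between the y axis of carton and the y axis of tray, either way round below 0.2 rad), for 0.2 s.
At the end, for the whole second after the job is handed in: Set down in this order: bush, bearing, drum each flat on the floor of its own dish (centred to 8 mm), then the carton flat on the tray floor (centred to 12 mm, parallel to 0.2 rad); all right way up (0.1 rad), within 2.2 mm of the floor, released, at rest (all of step 1 and all of step 2 and all of step 3 and all of step 4 and linear speed of each of bush, bearing, drum, carton below 0.02 m/s and contact force between the fingers and bush below 0.3 N and contact force between the fingers and bearing below 0.3 N and contact force between the fingers and drum below 0.3 N and contact force between the fingers and carton below 0.3 N); the robot touches nothing.
It fails at once if the piston is pushed more than 25 mm or knocked over (distance of piston from where it was at the start of the episode above 0.025 m or angle between piston's own z axis and vertical above 0.5 rad).
It also fails if it takes over 141 s, if anything falls off the work surface, if the arm or the gripper's body presses on something with over 40 N, if the wrist force passes 120 N, or if a joint passes its speed limit or range.

## Working session

There is one attempt and no reset: what is moved stays moved. The work goes in short steps, Python scripts to look and compute and a tool call to move; the robot and the scene stay as the last step left them, time stands still between calls to the robot, and variables do not carry over. Pictures are saved under pics/ and viewed, at most 14 in all, crops included, and the job is handed in when it is done.

Besides the shell and the picture viewer there is one more tool, called after ">>>" as a command line: name --argument value ..., lists and objects as JSON in quotes. carry_out: Moves the arm, as the interface text tells. Its arguments: {"type":"object","properties":{"commands":{"type":"array"},"grip_force":{"type":"number"}},"required":["commands"]}

```bash
mkdir -p pics; cat > h.py <<'E'
import numpy as np, cv2
from workcell import arm
def cap(n):
    c=arm.capture(n); c['f']=210/np.tan(np.radians(c['vertical_fov'])/2)
    c['R']=np.array(c['R']);c['t']=np.array(c['t']); return c
def pts(c):
    v,u=np.mgrid[0:420,0:560]; z=c['range_z']
    P=np.stack([(u-c['cx'])*z/c['f'],(v-c['cy'])*z/c['f'],z],-1)
    W=(P-c['t'])@c['R']; W[z==0]=np.nan; return W
def ray(c,u,v,h):
    d=np.array([(u-c['cx'])/c['f'],(v-c['cy'])/c['f'],1])@c['R']; o=-c['t']@c['R']
    return o+d*(h-o[2])/d[2]
E
python3 - <<'E'
from h import *
for n in ('top','side'):
    c=cap(n); cv2.imwrite(f'pics/{n}0.png',c['img']); print(n,c['vertical_fov'],c['cx'],c['cy'],-c['t']@c['R'],c['R'][2],(c['range_z']==0).mean())
s=arm.read_state(); print(s, arm.grasp_offset)
E
```

```text
top 55.855103361284236 279.4432977692115 212.89388491663445 [0.31509041 0.06249794 1.0619135 ] [ 0.15338127 -0.01948291 -0.987975  ] 0.00413265306122449
side 49.51785309026069 277.50322191302644 206.36458353294884 [ 0.49054122 -0.43811803  1.08477427] [-0.03161082  0.44933657 -0.89280311] 0.0039880952380952385
{'t': 0.1, 'q': array([ 1.09500206e+00,  3.42639795e-01,  1.52494957e+00, -2.70258528e-05,
        1.27537406e+00, -1.46015697e-01]), 'qd': array([-0.00086112, -0.00282308, -0.00250706,  0.00132358, -0.00024107,
       -0.00114754]), 'joint_torque': array([-4.27216164e-04, -4.34449661e+01, -2.46488303e+01, -4.58170216e-04,
        4.78822942e-03, -3.11176518e-05]), 'tool_pos': array([0.16983883, 0.49638521, 0.23069252]), 'ee_rot': array([-5.15593698e-01, -3.09859375e+00,  2.06213918e-03]), 'ft_force': array([-0.51401909, -0.91097459,  0.09610241]), 'torque': array([0.06742329, 0.01461521, 0.00138974]), 'finger_force': 0.0, 'grip_width': 0.08534676911109966} 0.0187
```

View pics/top0.png

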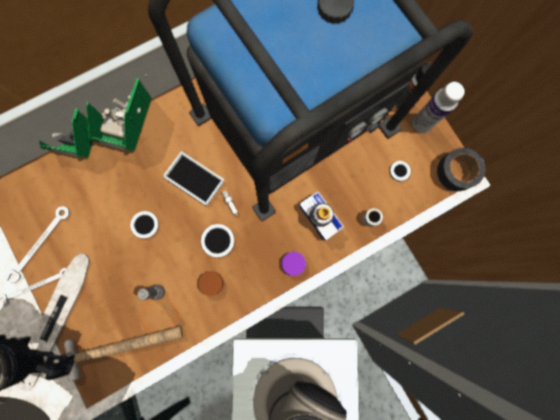

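View pics/side0.png

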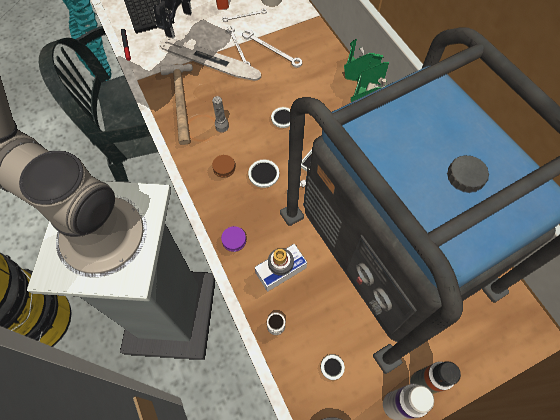

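Top view: the stack is at (322,213). The dishes are at (400,170) small, (144,224) middle and (217,240) large, and the tray is at (193,177). The cup-like thing at (373,217) is probably the piston. Drum look-alikes: purple disc (293,264), brown disc (210,283) and the dark ring (462,168). In the side view the stack is at (280,262).

```bash
cat >> h.py <<'E'
def circ(c,W,uv,zlo,zhi,h,r=30,white=None):
    """outer contour of pixels with height in [zlo,zhi] near uv, cast onto plane h -> circle"""
    m=(W[...,2]>zlo)&(W[...,2]<zhi)
    if white is not None: m=(c['img'].min(-1)>white)
    k=np.zeros(m.shape,np.uint8); cv2.circle(k,uv,r,1,-1); m=(m&(k>0)).astype(np.uint8)
    cs,_=cv2.findContours(m,cv2.RETR_EXTERNAL,cv2.CHAIN_APPROX_NONE)
    q=max(cs,key=cv2.contourArea)[:,0]
    X=np.array([ray(c,u,v,h)[:2] for u,v in q],np.float32)
    return X
def fitc(X):
    A=np.c_[2*X,np.ones(len(X))]; s=np.linalg.lstsq(A,(X**2).sum(1),rcond=None)[0]
    return s[:2],2*np.sqrt(s[2]+s[:2]@s[:2])
E
python3 - <<'E'
from h import *
C={n:cap(n) for n in('top','side')}; Ws={n:pts(C[n]) for n in C}
uv={'top':dict(dbush=(400,170),dbear=(144,224),ddrum=(217,240),piston=(373,217),purple=(293,264),brown=(210,283)),
 'side':dict(dbush=(332,367),dbear=(282,117),ddrum=(264,173),piston=(276,322),purple=(234,238),brown=(224,166))}
for n in C:
    c,W=C[n],Ws[n]
    for k,p in uv[n].items():
        try:
            w=160 if k[0]=='d' else None
            h=0.01 if k[0]=='d' else .042 if k=='piston' else .022
            X=circ(c,W,p,h-.006,h+.006,h,24,w); print(n,k,fitc(X),len(X), 'z',np.nanmedian(W[p[1]-3:p[1]+4,p[0]-3:p[0]+4,2]))
        except Exception as e: print(n,k,e)
    p=dict(top=(322,213),side=(280,262))[n]
    print([[int(1000*z) for z in W[v,p[0]-36:p[0]+36:4,2]] for v in range(p[1]-28,p[1]+32,6)])
    for zlo,zhi,h in((.1,.112,.106),(.072,.086,.078),(.055,.069,.064),(.036,.047,.042)):
        X=circ(c,W,p,zlo,zhi,h,36); print(h,fitc(X),cv2.minAreaRect(X*1000),len(X))
    x0,y0=p[0]-50,p[1]-50; cv2.imwrite(f'pics/st_{n}.png',cv2.resize(c['img'][y0:y0+100,x0:x0+100],None,fx=5,fy=5,interpolation=cv2.INTER_CUBIC))
c=C['top'];x0,y0=150,140
t=c['img'][y0:y0+90,x0:x0+90]; 
cv2.imwrite('pics/a.png',np.hstack([cv2.imread('pics/st_top.png')[:400,50:450],cv2.resize(t,(400,400),interpolation=cv2.INTER_CUBIC)]))
m=((Ws['top'][...,2]>.009)&(Ws['top'][...,2]<.02)).astype(np.uint8); k=np.zeros(m.shape,np.uint8);cv2.circle(k,(193,177),38,1,-1)
m2=(c['img'].min(-1)>150).astype(np.uint8)*k
q=np.argwhere(m2)[:,::-1]; X=np.array([ray(c,u,v,.014)[:2] for u,v in q],np.float32); print('tray',cv2.minAreaRect(X*1000))
E
```

```text
top dbush (array([ 0.59963046, -0.29010361]), np.float64(0.0530697246669547)) 54 z 0.006675861016151949
top dbear (array([0.44578707, 0.40222356]), np.float64(0.07040917665982255)) 76 z 0.006951829195244814
top ddrum (array([0.40434261, 0.20676673]), np.float64(0.08553638569855024)) 91 z 0.006662624156860036
top piston (array([ 0.46692889, -0.20445608]), np.float64(0.04129102073101297)) 45 z 0.042413869292028235
top purple (array([0.34491913, 0.00461813]), np.float64(0.05914953083023056)) 66 z 0.02212157739698909
top brown (array([0.29352712, 0.21963937]), np.float64(0.059304990262048565)) 67 z 0.022718627843424287Traceback (most recent call last):
  File "<stdin>", line 14, in <module>
ValueError: cannot convert float NaN to integer
```

```bash
python3 - <<'E'
from h import *
np.set_printoptions(precision=4,suppress=True)
C={n:cap(n) for n in('top','side')}; Ws={n:pts(C[n]) for n in C}
uv=dict(dbush=(332,367),dbear=(282,117),ddrum=(264,173),piston=(276,322))
c,W=C['side'],Ws['side']
for k,p in uv.items():
    h=.042 if k=='piston' else .01
    X=circ(c,W,p,h-.006,h+.006,h,24,160 if k[0]=='d' else None); print(k,fitc(X))
for n in C:
    c,W=C[n],Ws[n]
    p=dict(top=(322,213),side=(280,262))[n]
    Z=np.nan_to_num(W[...,2])*1000
    print(n);print(Z[p[1]-28:p[1]+32:5,p[0]-36:p[0]+36:4].astype(int))
    for zlo,zhi,h in((.1,.112,.106),(.072,.086,.078),(.055,.069,.064),(.036,.047,.042)):
        try: X=circ(c,W,p,zlo,zhi,h,36); print(h,fitc(X),cv2.minAreaRect(X*1000),len(X))
        except Exception as e: print(h,e)
    x0,y0=p[0]-40,p[1]-40; cv2.imwrite(f'pics/st_{n}.png',cv2.resize(c['img'][y0:y0+80,x0:x0+80],(400,400),interpolation=cv2.INTER_CUBIC))
cv2.imwrite('pics/a.png',np.hstack([cv2.imread('pics/st_top.png'),cv2.imread('pics/st_side.png')]))
c=C['top'];k=np.zeros((420,560),np.uint8);cv2.circle(k,(193,177),38,1,-1)
q=np.argwhere((c['img'].min(-1)>150)*k)[:,::-1]; X=np.array([ray(c,u,v,.014)[:2] for u,v in q],np.float32); print('tray',cv2.minAreaRect(X*1000))
E
```

```text
dbush (array([ 0.6018, -0.2916]), np.float64(0.05127938987122193))
dbear (array([0.4474, 0.3993]), np.float64(0.06336970149674295))
ddrum (array([0.4066, 0.2044]), np.float64(0.08291416339359145))
piston (array([ 0.4688, -0.2071]), np.float64(0.04077375175694858))
top
[[  0   0  -1   0   1   0   0   0   0   0   0  -1  -1   2   3   0   3   0]
 [  3  -2  -2   3   1   1   0   4  -4   1   1   0   2   2   2   0   3  -1]
 [  0   3   0   0   4   0   1  45  42  -3   2   0   0   0   1  -2  -1   0]
 [  0   2   0   3   0  45  43  40  40  49  -3  -1   2   3   0   0   3   0]
 [  0   2   0   0  42  40  41  62  63  77  76   1   2   2   0   0   0   1]
 [  0   5   1   2  10  43  64  75  82  82  93  77  -1   1   2   1  -2  -2]
 [  2  -2   1   1   1  14  64  78  93 106  87  80  44   5  -1   0   1   0]
 [  0  -1   0   1   0   2  13  64  81  80  81  68  44  41   3   0  -3   0]
 [  0  -2   2   2   0  -4  -1  22  62  65  48  43  41  40  42   4   1  -1]
 [  3   0  -1   0   2   1   2   2  26  44  42  44  41  42   0   1   0   0]
 [  0   0  -1  -1   0   1   2  -1   0  32  40  42   4   2   4   0   0   2]
 [  2 
[... 1753 characters left out ...]
12371826172), (27.462568283081055, 29.13689613342285), 3.7547662258148193) 36
0.078 (array([ 0.4697, -0.069 ]), np.float64(0.0401723803217554)) ((470.32977294921875, -71.54132843017578), (45.61893081665039, 40.95668029785156), 13.830255508422852) 72
0.064 (array([ 0.4703, -0.067 ]), np.float64(0.056350342703002765)) ((471.1469421386719, -68.156982421875), (59.37226867675781, 60.01454162597656), 4.337737560272217) 113
0.042 (array([ 0.4676, -0.064 ]), np.float64(0.09327844806988897)) ((471.3060607910156, -70.21489715576172), (115.42073822021484, 59.391143798828125), 35.8364143371582) 155
tray ((564.8114013671875, 263.32623291015625), (174.69113159179688, 86.25159454345703), 56.69377136230469)
```

View pics/a.png

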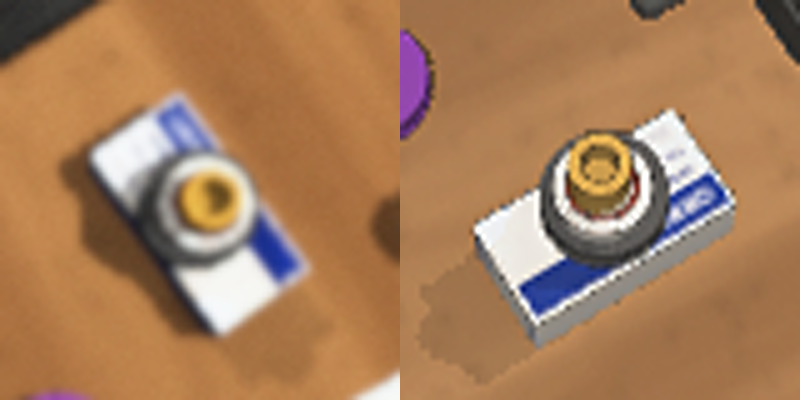

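The stack fits: brass bush, bright bearing and dark drum on the blue and white carton, with the bush at top-view crop (210,200). The purple and brown discs and the black ring are ruled out by colour. First I turn the wrist so the fingers close across the carton.

>>> carry_out --commands '[{"spin":0.087,"claw":1},{"spin":0.087,"claw":1},{"spin":0.087,"claw":1},{"spin":0.087,"claw":1},{"spin":0.087,"claw":1},{"spin":0.087,"claw":1},{"spin":0.087,"claw":1},{"spin":0.087,"claw":1},{"spin":0.087,"claw":1},{"spin":0.087,"claw":1}]' --grip_force 30

```text
invalid input
```

>>> carry_out --commands '[{"spin":0.087,"claw":1},{"spin":0.087,"claw":1},{"spin":0.087,"claw":1},{"spin":0.087,"claw":1},{"spin":0.087,"claw":1},{"spin":0.087,"claw":1},{"claw":1}]'

```text
invalid input
```

```bash
cat >> h.py <<'E'
from scipy.spatial.transform import Rotation as Ro
def to(x,y,z):
    s=arm.read_state(); R=Ro.from_rotvec(s['ee_rot']).as_matrix()
    d=R.T@(np.array([x,y,z])-s['tool_pos']); return d/0.5
def st():
    s=arm.read_state(); R=Ro.from_rotvec(s['ee_rot']).as_matrix()
    print('t',s['t'],'tcp',s['tool_pos'].round(4),'ft',s['ft_force'].round(1),'w',round(s['grip_width'],4),'ff',round(s['finger_force'],1),'yaw_y',np.degrees(np.arctan2(R[1,1],R[0,1])).round(2),'tilt',R[2,2].round(5),'q',s['q'].round(2))
E
python3 - <<'E'
from h import *
np.set_printoptions(precision=4,suppress=True)
st(); print(to(.33,.2,.231), to(.36,.09,.231), to(.4675,-.0674,.231))
for n,uv,kp,b in(('top',(193,177),(263,211),150),('side',None,(290,216),0)):
    c=cap(n); print('foot',ray(c,*kp,0))
    if uv:
        W=pts(c)
        for thr in (130,150,170):
            k=np.zeros((420,560),np.uint8);cv2.circle(k,uv,38,1,-1)
            m=((c['img'].min(-1)>thr)*k).astype(np.uint8); cs,_=cv2.findContours(m,cv2.RETR_EXTERNAL,cv2.CHAIN_APPROX_NONE)
            q=max(cs,key=cv2.contourArea)[:,0]; X=np.array([ray(c,u,v,.014)[:2] for u,v in q],np.float32)
            print('tray',cv2.minAreaRect(X*1000))
        t=c['img'][130:230,140:300]; cv2.imwrite('pics/tray.png',cv2.resize(t,None,fx=5,fy=5,interpolation=cv2.INTER_CUBIC))
E
```

```text
t 0.3 tcp [0.17   0.4966 0.2311] ft [-0.2 -0.  -0.2] w 0.0854 ff 0.0 yaw_y 71.1 tilt -1.0 q [ 1.09  0.34  1.52  0.    1.28 -0.15]
[-0.495  -0.4576  0.0004] [-0.623  -0.6463  0.0004] [-0.9283 -0.8745  0.0005]
foot [0.4848 0.0862 0.    ]
tray ((573.14501953125, 275.37017822265625), (146.891357421875, 88.44147491455078), 56.69654083251953)
tray ((572.8278198242188, 275.5272521972656), (145.49331665039062, 86.25159454345703), 56.69377517700195)
tray ((572.8677368164062, 275.6676025390625), (143.41552734375, 84.67687225341797), 56.69113540649414)
foot [0.4869 0.0816 0.    ]
```

View pics/tray.png

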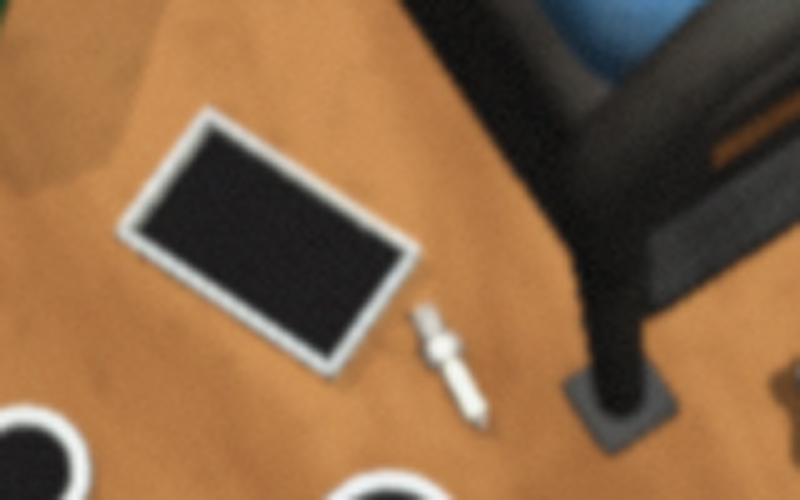

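The tray lies at (280,240) in the crop, its long axis about 57° to the left of ahead. The foot plate is at (620,405). My rows were refused, so I'll give every key.

>>> carry_out --commands '[{"x":0,"y":0,"z":0,"spin":0.087,"claw":1},{"x":0,"y":0,"z":0,"spin":0.087,"claw":1},{"x":0,"y":0,"z":0,"spin":0.087,"claw":1},{"x":0,"y":0,"z":0,"spin":0.087,"claw":1},{"x":0,"y":0,"z":0,"spin":0.087,"claw":1},{"x":0,"y":0,"z":0,"spin":0.087,"claw":1},{"x":0,"y":0,"z":0,"spin":0.087,"claw":1},{"x":0,"y":0,"z":0,"spin":0.087,"claw":1},{"x":0,"y":0,"z":0,"spin":0.087,"claw":1},{"x":0,"y":0,"z":0,"spin":0.087,"claw":1}]' --grip_force 30

```text
t: 1.4
tool_pos: [0.17, 0.4967, 0.2313]
ee_rot: [-2.362, -2.071, -0.0]
ft_force: [-1.0, 0.6, -0.1]
grip_width: 0.0855
finger_force: 0.0
```

>>> carry_out --commands '[{"x":0,"y":0,"z":0,"spin":0.087,"claw":1},{"x":0,"y":0,"z":0,"spin":0.087,"claw":1},{"x":0,"y":0,"z":0,"spin":0.087,"claw":1},{"x":0,"y":0,"z":0,"spin":0.087,"claw":1},{"x":0,"y":0,"z":0,"spin":0.087,"claw":1},{"x":0,"y":0,"z":0,"spin":0.087,"claw":1},{"x":0,"y":0,"z":0,"spin":0,"claw":1}]'

```text
t: 2.1
tool_pos: [0.17, 0.4967, 0.2313]
ee_rot: [-2.99, -0.964, -0.0]
ft_force: [-0.0, -0.1, 0.2]
grip_width: 0.0852
finger_force: 0.0
```

```bash
python3 -c "
from h import *
st(); print(to(.33,.2,.231), to(.36,.09,.231)-to(.33,.2,.231), to(.4675,-.0674,.231)-to(.36,.09,.231))"
```

```text
t 2.1 tcp [0.17   0.4967 0.2313] ft [-0.  -0.1  0.2] w 0.0852 ff 0.0 yaw_y -54.24 tilt -1.0 q [ 1.1   0.34  1.52 -0.    1.28  2.04]
[-8.71026863e-02  6.68560795e-01  6.06026436e-04] [-7.98732661e-02  2.13589001e-01 -1.24661803e-05] [-9.49187262e-03  3.81095715e-01 -1.03687012e-05]
```

>>> carry_out --commands '[{"x":-0.011,"y":0.084,"z":0,"spin":0,"claw":1},{"x":-0.011,"y":0.084,"z":0,"spin":0,"claw":1},{"x":-0.011,"y":0.084,"z":0,"spin":0,"claw":1},{"x":-0.011,"y":0.084,"z":0,"spin":0,"claw":1},{"x":-0.011,"y":0.084,"z":0,"spin":0,"claw":1},{"x":-0.011,"y":0.084,"z":0,"spin":0,"claw":1},{"x":-0.011,"y":0.084,"z":0,"spin":0,"claw":1},{"x":-0.011,"y":0.084,"z":0,"spin":0,"claw":1},{"x":0,"y":0,"z":0,"spin":0,"claw":1}]'

```text
t: 3.0
tool_pos: [0.3331, 0.195, 0.2315]
ee_rot: [2.989, 0.963, 0.002]
ft_force: [0.2, 0.4, -0.2]
grip_width: 0.0851
finger_force: 0.0
```

>>> carry_out --commands '[{"x":-0.027,"y":0.071,"z":0,"spin":0,"claw":1},{"x":-0.027,"y":0.071,"z":0,"spin":0,"claw":1},{"x":-0.027,"y":0.071,"z":0,"spin":0,"claw":1},{"x":-0.002,"y":0.07,"z":0,"spin":0,"claw":1},{"x":-0.002,"y":0.07,"z":0,"spin":0,"claw":1},{"x":-0.002,"y":0.07,"z":0,"spin":0,"claw":1},{"x":-0.002,"y":0.07,"z":0,"spin":0,"claw":1},{"x":0,"y":0.05,"z":0,"spin":0,"claw":1},{"x":0,"y":0.05,"z":0,"spin":0,"claw":1},{"x":0,"y":0,"z":0,"spin":0,"claw":1}]'

```text
t: 4.0
tool_pos: [0.47, -0.0693, 0.231]
ee_rot: [2.988, 0.968, 0.001]
ft_force: [1.3, 0.5, 0.0]
grip_width: 0.0855
finger_force: 0.0
```

```bash
python3 -c "
from h import *
st(); print(to(.4675,-.0674,.085))"
```

```text
t 4.0 tcp [ 0.47   -0.0693  0.231 ] ft [1.3 0.5 0. ] w 0.0855 ff 0.0 yaw_y -54.09 tilt -1.0 q [-0.31  0.25  1.66 -0.    1.23  0.64]
[-0.00183263 -0.00624474  0.29200025]
```

>>> carry_out --commands '[{"x":-0.002,"y":-0.006,"z":0.05,"spin":0,"claw":1},{"x":0,"y":0,"z":0.06,"spin":0,"claw":1},{"x":0,"y":0,"z":0.06,"spin":0,"claw":1},{"x":0,"y":0,"z":0.05,"spin":0,"claw":1},{"x":0,"y":0,"z":0.04,"spin":0,"claw":1},{"x":0,"y":0,"z":0.03,"spin":0,"claw":1},{"x":0,"y":0,"z":0,"spin":0,"claw":0.2},{"x":0,"y":0,"z":0,"spin":0,"claw":0.0},{"x":0,"y":0,"z":0,"spin":0,"claw":-0.1},{"x":0,"y":0,"z":0,"spin":0,"claw":-0.2}]' --grip_force 30

```text
t: 5.0
tool_pos: [0.4664, -0.066, 0.0872]
ee_rot: [2.988, 0.967, 0.002]
ft_force: [-0.5, 0.2, 0.0]
grip_width: 0.034
finger_force: 0.0
```

>>> carry_out --commands '[{"x":0,"y":0,"z":0,"spin":0,"claw":-0.3},{"x":0,"y":0,"z":0,"spin":0,"claw":-0.5},{"x":0,"y":0,"z":0,"spin":0,"claw":-1},{"x":0,"y":0,"z":0,"spin":0,"claw":-1},{"x":0,"y":0,"z":0,"spin":0,"claw":-1}]'

```text
t: 5.5
tool_pos: [0.4664, -0.0661, 0.0872]
ee_rot: [2.989, 0.966, 0.002]
ft_force: [-0.5, -0.4, 6.2]
grip_width: 0.0289
finger_force: 29.3
```

```bash
python3 -c "
from h import *
st()
c=cap('side'); cv2.imwrite('pics/g1.png',cv2.resize(c['img'][190:320,200:360],None,fx=4,fy=4,interpolation=cv2.INTER_CUBIC))"
```

```text
t 5.5 tcp [ 0.4664 -0.0661  0.0872] ft [-0.5 -0.4  6.2] w 0.0289 ff 29.3 yaw_y -54.17 tilt -1.0 q [-0.3   0.42  1.86  0.    0.85  0.64]
```

View pics/g1.png

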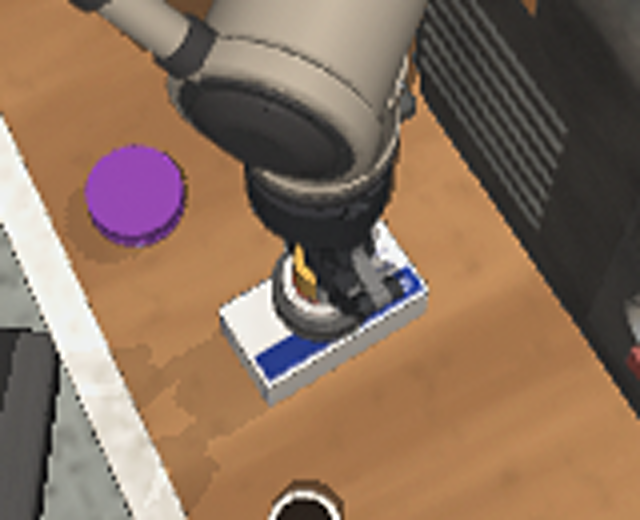

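The bush is between the fingers at crop (310,275), with the stack undisturbed. I'll lift it and carry it to the small dish.

>>> carry_out --commands '[{"x":0,"y":0,"z":-0.02,"spin":0,"claw":-1},{"x":0,"y":0,"z":-0.05,"spin":0,"claw":-1},{"x":0,"y":0,"z":-0.07,"spin":0,"claw":-1},{"x":0,"y":0,"z":-0.05,"spin":0,"claw":-1},{"x":0,"y":0,"z":0,"spin":0,"claw":-1}]'

```text
t: 6.05
tool_pos: [0.4677, -0.0666, 0.1851]
ee_rot: [2.985, 0.965, 0.01]
ft_force: [-0.5, -0.3, -1.4]
grip_width: 0.0293
finger_force: 29.8
```

>>> carry_out --commands '[{"x":0,"y":0.04,"z":0,"spin":0,"claw":-1},{"x":-0.006,"y":0.07,"z":0,"spin":0,"claw":-1},{"x":-0.006,"y":0.07,"z":0,"spin":0,"claw":-1},{"x":-0.006,"y":0.07,"z":0,"spin":0,"claw":-1},{"x":-0.006,"y":0.07,"z":0,"spin":0,"claw":-1},{"x":-0.006,"y":0.07,"z":0,"spin":0,"claw":-1},{"x":-0.006,"y":0.07,"z":0,"spin":0,"claw":-1},{"x":-0.006,"y":0.04,"z":0,"spin":0,"claw":-1},{"x":0,"y":0.02,"z":0,"spin":0,"claw":-1},{"x":0,"y":0,"z":0,"spin":0,"claw":-1}]'

```text
t: 7.05
tool_pos: [0.6007, -0.2901, 0.1793]
ee_rot: [-2.988, -0.964, 0.002]
ft_force: [0.4, -1.1, -1.0]
grip_width: 0.0291
finger_force: 30.0
```

```bash
cat >> h.py <<'E'
np.set_printoptions(precision=4,suppress=True)
E
python3 -c "
from h import *
st(); print(to(.6007,-.2909,.016))
C={n:cap(n) for n in('top','side')}
for n,p in(('top',(322,213)),('side',(280,262))):
    c=C[n];W=pts(c)
    for zlo,zhi,h in((.072,.086,.078),(.055,.085,.064)):
        X=circ(c,W,p,zlo,zhi,h,36); print(n,h,fitc(X),cv2.minAreaRect(X*1000))
c=C['side']; cv2.imwrite('pics/g2.png',cv2.resize(c['img'][240:420,200:440],None,fx=3,fy=3,interpolation=cv2.INTER_CUBIC))"
```

```text
t 7.05 tcp [ 0.6007 -0.2901  0.1793] ft [ 0.4 -1.1 -1. ] w 0.0291 ff 30.0 yaw_y -54.25 tilt -1.0 q [-0.56  0.65  1.16 -0.    1.34  0.38]
[-0.0006  0.0019  0.3267]Traceback (most recent call last):
  File "<string>", line 8, in <module>
    X=circ(c,W,p,zlo,zhi,h,36); print(n,h,fitc(X),cv2.minAreaRect(X*1000))
  File "h.py", line 19, in circ
    q=max(cs,key=cv2.contourArea)[:,0]
      ~~~^^^^^^^^^^^^^^^^^^^^^^^^
ValueError: max() iterable argument is empty
```

>>> carry_out --commands '[{"x":0,"y":0.002,"z":0.04,"spin":0,"claw":-1},{"x":0,"y":0,"z":0.06,"spin":0,"claw":-1},{"x":0,"y":0,"z":0.06,"spin":0,"claw":-1},{"x":0,"y":0,"z":0.06,"spin":0,"claw":-1},{"x":0,"y":0,"z":0.05,"spin":0,"claw":-1},{"x":0,"y":0,"z":0.02,"spin":0,"claw":-1},{"x":0,"y":0,"z":0.01,"spin":0,"claw":-1},{"x":0,"y":0,"z":0,"spin":0,"claw":-1}]'

```text
t: 7.95
tool_pos: [0.6018, -0.2897, 0.0317]
ee_rot: [2.989, 0.967, 0.0]
ft_force: [0.2, 0.0, -0.5]
grip_width: 0.0291
finger_force: 30.0
```

```bash
python3 -c "
from h import *
st(); print(to(.6007,-.2909,.016))
C={n:cap(n) for n in('top','side')}
c=np.vstack([cv2.resize(C['side']['img'][300:400,270:390],None,fx=3,fy=3,interpolation=cv2.INTER_CUBIC), cv2.resize(C['top']['img'][130:230,340:460],None,fx=3,fy=3,interpolation=cv2.INTER_CUBIC)])
cv2.imwrite('pics/g2.png',c)"
```

```text
t 7.95 tcp [ 0.6018 -0.2897  0.0317] ft [ 0.2  0.  -0.5] w 0.0291 ff 30.0 yaw_y -54.15 tilt -1.0 q [-0.56  0.79  1.31  0.    1.04  0.38]
[-0.0031  0.0006  0.0314]
```

View pics/g2.png

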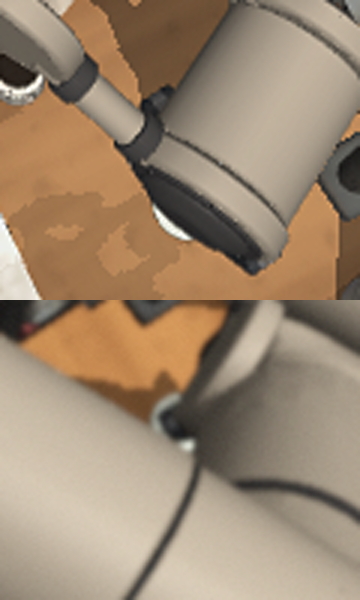

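The arm hides the dish: only its edge shows, at (180,225) and (175,420). I'll go on by the numbers.

>>> carry_out --commands '[{"x":-0.003,"y":0,"z":0.012,"spin":0,"claw":-1},{"x":0,"y":0,"z":0.01,"spin":0,"claw":-1},{"x":0,"y":0,"z":0.006,"spin":0,"claw":-1},{"x":0,"y":0,"z":0.002,"spin":0,"claw":-1},{"x":0,"y":0,"z":0,"spin":0,"claw":-1}]'

```text
t: 8.55
tool_pos: [0.6003, -0.2908, 0.016]
ee_rot: [-2.989, -0.966, 0.0]
ft_force: [0.2, 0.3, -0.7]
grip_width: 0.0288
finger_force: 30.0
```

>>> carry_out --commands '[{"x":0,"y":0,"z":0.0015,"spin":0,"claw":-1},{"x":0,"y":0,"z":0,"spin":0,"claw":-0.2},{"x":0,"y":0,"z":0,"spin":0,"claw":0},{"x":0,"y":0,"z":0,"spin":0,"claw":0.5},{"x":0,"y":0,"z":-0.03,"spin":0,"claw":1},{"x":0,"y":0,"z":-0.06,"spin":0,"claw":1},{"x":0,"y":0,"z":-0.08,"spin":0,"claw":1},{"x":0,"y":0,"z":-0.08,"spin":0,"claw":1},{"x":0,"y":0,"z":-0.06,"spin":0,"claw":1},{"x":0,"y":0,"z":0,"spin":0,"claw":1}]'

```text
t: 9.55
tool_pos: [0.6027, -0.2922, 0.1779]
ee_rot: [2.981, 0.964, 0.012]
ft_force: [0.2, 0.2, 1.0]
grip_width: 0.0852
finger_force: 0.0
```

>>> carry_out --commands '[{"x":-0.05,"y":-0.07,"z":0,"spin":0,"claw":1},{"x":-0.05,"y":-0.07,"z":0,"spin":0,"claw":1},{"x":-0.05,"y":-0.07,"z":0,"spin":0,"claw":1},{"x":-0.05,"y":-0.07,"z":0,"spin":0,"claw":1},{"x":0,"y":0,"z":0,"spin":0,"claw":1}]'

```text
t: 10.05
tool_pos: [0.432, -0.2328, 0.17]
ee_rot: [-2.985, -0.964, 0.006]
ft_force: [0.6, 0.9, 0.1]
grip_width: 0.0855
finger_force: 0.0
```

```bash
python3 -c "
from h import *
st()
C={n:cap(n) for n in('top','side')}
for n,p in(('top',(322,213)),('side',(280,262))):
    c=C[n];W=pts(c)
    for zlo,zhi,h in((.072,.086,.078),(.055,.085,.064)):
        try: X=circ(c,W,p,zlo,zhi,h,36); print(n,h,fitc(X),cv2.minAreaRect(X*1000))
        except Exception as e: print(e)
for n,p in(('top',(400,168)),('side',(332,365))):
    c=C[n];W=pts(c)
    try: X=circ(c,W,p,.027,.042,.034,24); print(n,'bush',fitc(X))
    except Exception as e: print(e)
c=np.hstack([cv2.resize(C['side']['img'][240:400,220:380],None,fx=2.5,fy=2.5,interpolation=cv2.INTER_CUBIC), cv2.resize(C['top']['img'][130:290,280:440],None,fx=2.5,fy=2.5,interpolation=cv2.INTER_CUBIC)])
cv2.imwrite('pics/g3.png',c)"
```

```text
t 10.05 tcp [ 0.432  -0.2328  0.17  ] ft [0.6 0.9 0.1] w 0.0855 ff 0.0 yaw_y -54.21 tilt -0.99998 q [-0.65  0.34  1.7  -0.    1.1   0.3 ]
top 0.078 (array([ 0.4682, -0.0661]), np.float64(0.045487192675084435)) ((468.414306640625, -66.68550109863281), (45.474212646484375, 46.02401351928711), 89.45968627929688)
top 0.064 (array([ 0.4688, -0.064 ]), np.float64(0.05977755207739451)) ((469.2945251464844, -64.69237518310547), (58.948123931884766, 59.680908203125), 89.54869079589844)
max() iterable argument is empty
max() iterable argument is empty
top bush (array([ 0.6001, -0.2894]), np.float64(0.029125018275964604))
side bush (array([ 0.6021, -0.2923]), np.float64(0.028331510560547574))
```

View pics/g3.png

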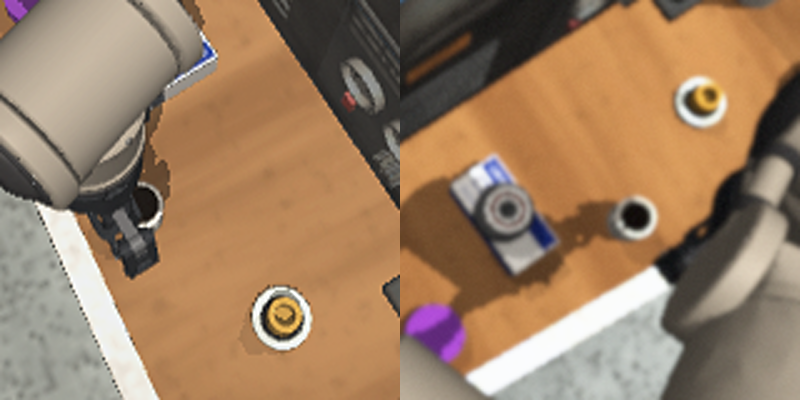

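The bush sits in its dish at (283,315) side and (705,98) top, within about 1 mm of centre. The piston is untouched. Now the bearing.

>>> carry_out --commands '[{"x":0.06,"y":-0.054,"z":0,"spin":0,"claw":1},{"x":0.06,"y":-0.054,"z":0,"spin":0,"claw":1},{"x":0.06,"y":-0.054,"z":0,"spin":0,"claw":1},{"x":0.06,"y":-0.054,"z":0,"spin":0,"claw":1},{"x":0.014,"y":-0.008,"z":0,"spin":0,"claw":1},{"x":0,"y":0,"z":0.04,"spin":0,"claw":1},{"x":0,"y":0,"z":0.06,"spin":0,"claw":1},{"x":0,"y":0,"z":0.04,"spin":0,"claw":1},{"x":0,"y":0,"z":0,"spin":0,"claw":1}]'

```text
t: 11.05
tool_pos: [0.4744, -0.0709, 0.0984]
ee_rot: [-2.987, -0.966, 0.005]
ft_force: [-0.3, -0.2, -0.0]
grip_width: 0.0853
finger_force: 0.0
```

```bash
python3 -c "
from h import *
st(); print(to(.4692,-.0674,.065))"
```

```text
t 11.05 tcp [ 0.4744 -0.0709  0.0984] ft [-0.3 -0.2 -0. ] w 0.0853 ff 0.0 yaw_y -54.18 tilt -0.99999 q [-0.31  0.42  1.82 -0.    0.9   0.64]
[-0.004  -0.0115  0.0668]
```

>>> carry_out --commands '[{"x":-0.004,"y":-0.0115,"z":0.03,"spin":0,"claw":1},{"x":0,"y":0,"z":0.03,"spin":0,"claw":1},{"x":0,"y":0,"z":0.007,"spin":0,"claw":1},{"x":0,"y":0,"z":0,"spin":0,"claw":0.5},{"x":0,"y":0,"z":0,"spin":0,"claw":0.3},{"x":0,"y":0,"z":0,"spin":0,"claw":0.2},{"x":0,"y":0,"z":0,"spin":0,"claw":0.2}]'

```text
t: 11.75
tool_pos: [0.4703, -0.0674, 0.0677]
ee_rot: [2.989, 0.966, 0.002]
ft_force: [0.6, 1.2, -0.0]
grip_width: 0.0512
finger_force: 0.0
```

```bash
python3 -c "
from h import *
st(); print(to(.4692,-.0674,.065))
c=cap('side'); cv2.imwrite('pics/g4.png',cv2.resize(c['img'][220:310,230:340],None,fx=6,fy=6,interpolation=cv2.INTER_CUBIC))"
```

```text
t 11.75 tcp [ 0.4703 -0.0674  0.0677] ft [ 0.6  1.2 -0. ] w 0.0512 ff 0.0 yaw_y -54.18 tilt -1.0 q [-0.3   0.46  1.87  0.    0.81  0.64]
[-0.0018 -0.0013  0.0053]
```

View pics/g4.png

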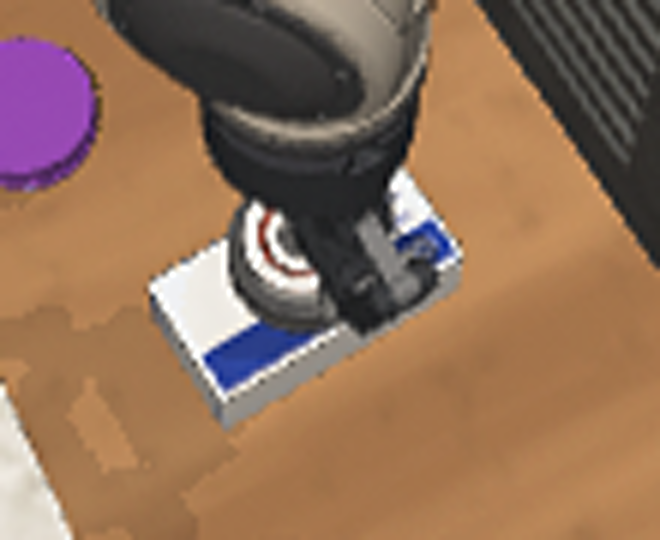

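The bearing is at crop (285,245) with the near finger beside it at (365,310), still clear. I lower the last 3 mm and close.

>>> carry_out --commands '[{"x":-0.002,"y":-0.001,"z":0.005,"spin":0,"claw":0.2},{"x":0,"y":0,"z":0,"spin":0,"claw":0.1},{"x":0,"y":0,"z":0,"spin":0,"claw":0},{"x":0,"y":0,"z":0,"spin":0,"claw":-0.3},{"x":0,"y":0,"z":0,"spin":0,"claw":-0.3},{"x":0,"y":0,"z":0,"spin":0,"claw":-0.3}]' --grip_force 35

```text
t: 12.4
tool_pos: [0.4685, -0.0673, 0.0646]
ee_rot: [-2.989, -0.966, 0.001]
ft_force: [-3.1, 0.0, 5.7]
grip_width: 0.0452
finger_force: 35.7
```

>>> carry_out --commands '[{"x":0,"y":0,"z":-0.02,"spin":0,"claw":-0.3},{"x":0,"y":0,"z":-0.05,"spin":0,"claw":-0.3},{"x":0,"y":0,"z":-0.07,"spin":0,"claw":-0.3},{"x":0,"y":0,"z":-0.06,"spin":0,"claw":-0.3},{"x":0,"y":0,"z":0,"spin":0,"claw":-0.3},{"x":-0.024,"y":-0.059,"z":0,"spin":0,"claw":-0.3},{"x":-0.024,"y":-0.059,"z":0,"spin":0,"claw":-0.3},{"x":-0.024,"y":-0.059,"z":0,"spin":0,"claw":-0.3},{"x":-0.024,"y":-0.059,"z":0,"spin":0,"claw":-0.3},{"x":0,"y":0,"z":0,"spin":0,"claw":-0.3}]'

```text
t: 13.4
tool_pos: [0.357, 0.0019, 0.1638]
ee_rot: [-2.986, -0.968, 0.005]
ft_force: [0.2, -1.2, -0.2]
grip_width: 0.0454
finger_force: 36.3
```

```bash
python3 -c "
from h import *
st(); a=to(.345,.13,.16);b=to(.4466,.4008,.16); print(a,b-a)
C={n:cap(n) for n in('top','side')}
for n,p in(('top',(322,213)),('side',(280,262))):
    c=C[n];W=pts(c)
    for zlo,zhi,h in((.055,.07,.064),):
        try: X=circ(c,W,p,zlo,zhi,h,36); print(n,h,fitc(X),cv2.minAreaRect(X*1000))
        except Exception as e: print(e)
"
```

```text
t 13.4 tcp [0.357  0.0019 0.1638] ft [ 0.2 -1.2 -0.2] w 0.0454 ff 36.3 yaw_y -54.1 tilt -0.99999 q [-0.21  0.12  2.04  0.    0.99  0.73]
[ 0.1308 -0.2216  0.0079] [ 0.4822 -0.3195 -0.0001]
top 0.064 (array([ 0.4753, -0.0657]), np.float64(0.051191484165774924)) ((478.9702453613281, -66.48583221435547), (60.582759857177734, 40.35929489135742), 77.71903991699219)
side 0.064 (array([ 0.4707, -0.0677]), np.float64(0.06074308385601341)) ((470.973876953125, -66.82298278808594), (59.4006462097168, 62.58811569213867), 3.761477470397949)
```

>>> carry_out --commands '[{"x":0.033,"y":-0.055,"z":0,"spin":0,"claw":-0.3},{"x":0.033,"y":-0.055,"z":0,"spin":0,"claw":-0.3},{"x":0.033,"y":-0.055,"z":0,"spin":0,"claw":-0.3},{"x":0.033,"y":-0.055,"z":0,"spin":0,"claw":-0.3},{"x":0.06,"y":-0.04,"z":0,"spin":0,"claw":-0.3},{"x":0.06,"y":-0.04,"z":0,"spin":0,"claw":-0.3},{"x":0.06,"y":-0.04,"z":0,"spin":0,"claw":-0.3},{"x":0.06,"y":-0.04,"z":0,"spin":0,"claw":-0.3},{"x":0.06,"y":-0.04,"z":0,"spin":0,"claw":-0.3},{"x":0.06,"y":-0.04,"z":0,"spin":0,"claw":-0.3}]'

```text
t: 14.5
tool_pos: [0.4272, 0.3323, 0.1638]
ee_rot: [2.989, 0.966, 0.001]
ft_force: [1.1, 0.9, -1.1]
grip_width: 0.0448
finger_force: 36.3
```

>>> carry_out --commands '[{"x":0.06,"y":-0.04,"z":0,"spin":0,"claw":-0.3},{"x":0.05,"y":-0.035,"z":0.03,"spin":0,"claw":-0.3},{"x":0,"y":0,"z":0.06,"spin":0,"claw":-0.3},{"x":0,"y":0,"z":0.06,"spin":0,"claw":-0.3},{"x":0,"y":0,"z":0.06,"spin":0,"claw":-0.3},{"x":0,"y":0,"z":0,"spin":0,"claw":-0.3},{"x":0,"y":0,"z":0,"spin":0,"claw":-0.3}]'

```text
t: 15.2
tool_pos: [0.449, 0.3933, 0.0592]
ee_rot: [2.989, 0.965, -0.001]
ft_force: [-0.6, 0.8, 0.2]
grip_width: 0.0452
finger_force: 36.4
```

```bash
python3 -c "
from h import *
st(); print(to(.4466,.4008,.0075))
C={n:cap(n) for n in('top','side')}
c=np.hstack([cv2.resize(C['side']['img'][70:170,230:330],None,fx=4,fy=4,interpolation=cv2.INTER_CUBIC), cv2.resize(C['top']['img'][170:270,90:190],None,fx=4,fy=4,interpolation=cv2.INTER_CUBIC)])
cv2.imwrite('pics/g5.png',c)
for n,p in(('top',(322,213)),('side',(280,262))):
    c=C[n];W=pts(c)
    try: X=circ(c,W,p,.055,.07,.064,36); print(n,fitc(X))
    except Exception as e: print(e)
    try: X=circ(c,W,p,.036,.07,.042,45); print(n,cv2.minAreaRect(X*1000))
    except Exception as e: print(e)
"
```

```text
t 15.2 tcp [0.449  0.3933 0.0592] ft [-0.6  0.8  0.2] w 0.0452 ff 36.4 yaw_y -54.21 tilt -1.0 q [0.59 0.65 1.52 0.   0.97 1.54]
[ 0.005  -0.015   0.1035]
top (array([ 0.4687, -0.064 ]), np.float64(0.05991823464178998))
top ((469.7583923339844, -67.34352111816406), (114.8492431640625, 64.6511459350586), 35.59941864013672)
side (array([ 0.4707, -0.0677]), np.float64(0.06071210751926486))
side ((468.1716613769531, -65.8531265258789), (115.72518920898438, 71.5267105102539), 35.01144027709961)
```

View pics/g5.png

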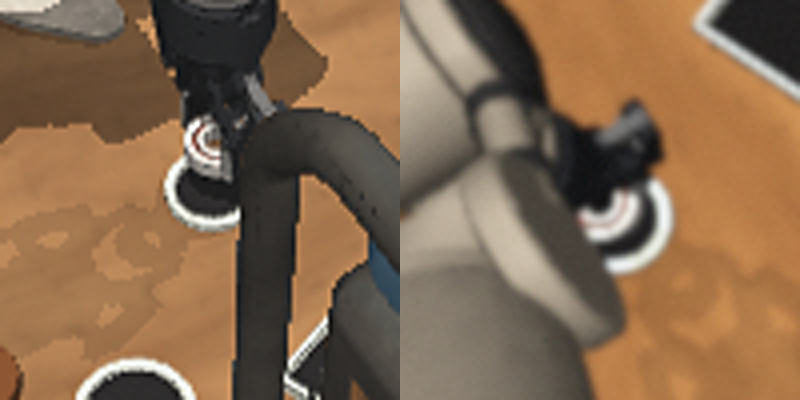

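The bearing is held level at (205,145) side and (605,215) top, above its dish. I lower it.

>>> carry_out --commands '[{"x":0.005,"y":-0.015,"z":0.02,"spin":0,"claw":-0.3},{"x":0,"y":0,"z":0.03,"spin":0,"claw":-0.3},{"x":0,"y":0,"z":0.03,"spin":0,"claw":-0.3},{"x":0,"y":0,"z":0,"spin":0,"claw":-0.3},{"x":0,"y":0,"z":0,"spin":0,"claw":-0.3}]'

```text
t: 15.8
tool_pos: [0.446, 0.4013, 0.0201]
ee_rot: [-2.989, -0.966, -0.001]
ft_force: [0.3, 0.6, 0.1]
grip_width: 0.0454
finger_force: 36.4
```

```bash
python3 -c "
from h import *
st(); print(to(.4468,.4010,.0075))"
```

```text
t 15.8 tcp [0.446  0.4013 0.0201] ft [0.3 0.6 0.1] w 0.0454 ff 36.4 yaw_y -54.16 tilt -1.0 q [0.6  0.71 1.54 0.   0.89 1.55]
[0.0009 0.0014 0.0251]
```

>>> carry_out --commands '[{"x":0.001,"y":0.001,"z":0.012,"spin":0,"claw":-0.3},{"x":0,"y":0,"z":0.008,"spin":0,"claw":-0.3},{"x":0,"y":0,"z":0.003,"spin":0,"claw":-0.3},{"x":0,"y":0,"z":0.002,"spin":0,"claw":-0.3},{"x":0,"y":0,"z":0,"spin":0,"claw":-0.3}]'

```text
t: 16.3
tool_pos: [0.4466, 0.4006, 0.0078]
ee_rot: [-2.989, -0.966, -0.0]
ft_force: [-2.1, -1.3, 4.1]
grip_width: 0.0452
finger_force: 39.5
```

>>> carry_out --commands '[{"x":0,"y":0,"z":0,"spin":0,"claw":0.15},{"x":0,"y":0,"z":0,"spin":0,"claw":0.3},{"x":0,"y":0,"z":0,"spin":0,"claw":0.6},{"x":0,"y":0,"z":-0.02,"spin":0,"claw":1},{"x":0,"y":0,"z":-0.06,"spin":0,"claw":1},{"x":0,"y":0,"z":-0.08,"spin":0,"claw":1},{"x":0,"y":0,"z":-0.08,"spin":0,"claw":1},{"x":0,"y":0,"z":-0.06,"spin":0,"claw":1},{"x":-0.06,"y":0.04,"z":0,"spin":0,"claw":1},{"x":-0.06,"y":0.04,"z":0,"spin":0,"claw":1}]'

```text
t: 17.3
tool_pos: [0.4215, 0.3331, 0.1588]
ee_rot: [-2.988, -0.968, -0.006]
ft_force: [-0.7, -0.7, -0.4]
grip_width: 0.0854
finger_force: 0.0
```

>>> carry_out --commands '[{"x":-0.06,"y":0.04,"z":0,"spin":0,"claw":1},{"x":-0.06,"y":0.04,"z":0,"spin":0,"claw":1},{"x":-0.06,"y":0.04,"z":0,"spin":0,"claw":1},{"x":-0.06,"y":0.04,"z":0,"spin":0,"claw":1},{"x":-0.06,"y":0.04,"z":0,"spin":0,"claw":1},{"x":-0.06,"y":0.04,"z":0,"spin":0,"claw":1},{"x":0,"y":0,"z":0,"spin":0,"claw":1}]'

```text
t: 18.0
tool_pos: [0.344, 0.128, 0.1576]
ee_rot: [2.99, 0.962, -0.001]
ft_force: [0.9, 0.2, -0.1]
grip_width: 0.0852
finger_force: 0.0
```

```bash
python3 -c "
from h import *
st(); a=to(.36,.0,.15); print(a,to(.4695,-.0655,.15)-a)
C={n:cap(n) for n in('top','side')}
c=np.hstack([cv2.resize(C['side']['img'][70:170,230:330],None,fx=4,fy=4,interpolation=cv2.INTER_CUBIC), cv2.resize(C['top']['img'][170:270,90:190],None,fx=4,fy=4,interpolation=cv2.INTER_CUBIC)])
cv2.imwrite('pics/g6.png',c)
c=C['top'];W=pts(c);X=circ(c,W,(144,224),.015,.026,.020,22); print(fitc(X),np.nanmedian(W[220:229,136:153,2]))
"
```

```text
t 18.0 tcp [0.344  0.128  0.1576] ft [ 0.9  0.2 -0.1] w 0.0852 ff 0.0 yaw_y -54.35 tilt -1.0 q [ 0.15  0.14  2.03 -0.    0.97  1.1 ]
[-0.1232  0.2267  0.0153] [ 0.1016  0.2341 -0.    ]
(array([0.4469, 0.3999]), np.float64(0.04573418353264736)) 0.01883997036814125
```

View pics/g6.png

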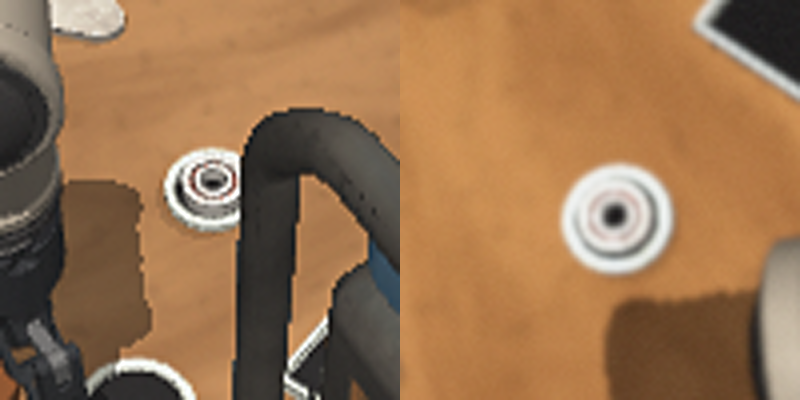

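The bearing lies flat in its dish at (213,182) side and (613,215) top, about 2 mm off centre. Now the drum.

>>> carry_out --commands '[{"x":-0.041,"y":0.075,"z":0,"spin":0,"claw":1},{"x":-0.041,"y":0.075,"z":0,"spin":0,"claw":1},{"x":-0.041,"y":0.075,"z":0,"spin":0,"claw":1},{"x":0.025,"y":0.058,"z":0,"spin":0,"claw":1},{"x":0.025,"y":0.058,"z":0,"spin":0,"claw":1},{"x":0.025,"y":0.058,"z":0,"spin":0,"claw":1},{"x":0.025,"y":0.058,"z":0,"spin":0,"claw":1},{"x":0,"y":0,"z":0.06,"spin":0,"claw":1},{"x":0,"y":0,"z":0.06,"spin":0,"claw":1},{"x":0,"y":0,"z":0,"spin":0,"claw":1}]'

```text
t: 19.1
tool_pos: [0.4686, -0.0601, 0.0941]
ee_rot: [-2.985, -0.967, 0.009]
ft_force: [-0.4, 0.0, 0.3]
grip_width: 0.0854
finger_force: 0.0
```

```bash
python3 -c "
from h import *
st(); print(to(.4696,-.0657,.044))"
```

```text
t 19.1 tcp [ 0.4686 -0.0601  0.0941] ft [-0.4  0.   0.3] w 0.0854 ff 0.0 yaw_y -54.12 tilt -0.99998 q [-0.29  0.42  1.84  0.    0.89  0.65]
[-0.0046  0.0107  0.1001]
```

>>> carry_out --commands '[{"x":-0.005,"y":0.01,"z":0,"spin":0,"claw":1},{"x":0,"y":0,"z":0.03,"spin":0,"claw":1},{"x":0,"y":0,"z":0.04,"spin":0,"claw":1},{"x":0,"y":0,"z":0.03,"spin":0,"claw":1},{"x":0,"y":0,"z":0,"spin":0,"claw":1},{"x":0,"y":0,"z":0,"spin":0,"claw":0.7},{"x":0,"y":0,"z":0,"spin":0,"claw":0.65},{"x":0,"y":0,"z":0,"spin":0,"claw":0.65}]'

```text
t: 19.9
tool_pos: [0.4717, -0.0673, 0.0482]
ee_rot: [2.988, 0.966, 0.003]
ft_force: [0.2, -0.2, -0.5]
grip_width: 0.0706
finger_force: 0.0
```

```bash
python3 -c "
from h import *
st(); print(to(.4696,-.0657,.044))"
```

```text
t 19.9 tcp [ 0.4717 -0.0673  0.0482] ft [ 0.2 -0.2 -0.5] w 0.0706 ff 0.0 yaw_y -54.17 tilt -1.0 q [-0.3   0.5   1.88  0.    0.76  0.64]
[-0.0017 -0.005   0.0083]
```

>>> carry_out --commands '[{"x":-0.002,"y":-0.005,"z":0.008,"spin":0,"claw":0.65},{"x":0,"y":0,"z":0,"spin":0,"claw":0.5},{"x":0,"y":0,"z":0,"spin":0,"claw":0.4},{"x":0,"y":0,"z":0,"spin":0,"claw":0.2},{"x":0,"y":0,"z":0,"spin":0,"claw":0.1},{"x":0,"y":0,"z":0,"spin":0,"claw":0.1}]' --grip_force 50

```text
t: 20.5
tool_pos: [0.4682, -0.0654, 0.0433]
ee_rot: [-2.989, -0.966, 0.001]
ft_force: [-2.2, 1.1, 5.8]
grip_width: 0.0604
finger_force: 52.7
```

>>> carry_out --commands '[{"x":0,"y":0,"z":-0.02,"spin":0,"claw":0.1},{"x":0,"y":0,"z":-0.04,"spin":0,"claw":0.1},{"x":0,"y":0,"z":-0.06,"spin":0,"claw":0.1},{"x":0,"y":0,"z":-0.06,"spin":0,"claw":0.1},{"x":0,"y":0,"z":0,"spin":0,"claw":0.1},{"x":-0.02,"y":-0.047,"z":0,"spin":0,"claw":0.1},{"x":-0.02,"y":-0.047,"z":0,"spin":0,"claw":0.1},{"x":-0.02,"y":-0.047,"z":0,"spin":0,"claw":0.1},{"x":-0.02,"y":-0.047,"z":0,"spin":0,"claw":0.1},{"x":-0.02,"y":-0.047,"z":0,"spin":0,"claw":0.1}]'

```text
t: 21.5
tool_pos: [0.3578, 0.001, 0.1324]
ee_rot: [-2.989, -0.966, 0.002]
ft_force: [0.0, 1.6, -1.3]
grip_width: 0.0602
finger_force: 55.1
```

>>> carry_out --commands '[{"x":0.026,"y":-0.046,"z":0,"spin":0,"claw":0.1},{"x":0.026,"y":-0.046,"z":0,"spin":0,"claw":0.1},{"x":0.026,"y":-0.046,"z":0,"spin":0,"claw":0.1},{"x":0.026,"y":-0.046,"z":0,"spin":0,"claw":0.1},{"x":0.026,"y":-0.046,"z":0,"spin":0,"claw":0.1},{"x":0.05,"y":-0.014,"z":0,"spin":0,"claw":0.1},{"x":0.05,"y":-0.014,"z":0,"spin":0,"claw":0.1},{"x":0.05,"y":-0.014,"z":0,"spin":0,"claw":0.1},{"x":0.037,"y":-0.01,"z":0,"spin":0,"claw":0.1},{"x":0,"y":0,"z":0,"spin":0,"claw":0.1}]'

```text
t: 22.5
tool_pos: [0.4062, 0.2088, 0.1324]
ee_rot: [-2.988, -0.968, -0.001]
ft_force: [0.4, 0.5, -1.9]
grip_width: 0.06
finger_force: 55.2
```

```bash
python3 -c "
from h import *
st(); print(to(.4055,.2056,.0078))
C={n:cap(n) for n in('top','side')}
for n,p in(('top',(322,213)),('side',(280,262))):
    c=C[n];W=pts(c)
    X=circ(c,W,p,.036,.047,.042,45); print(n,cv2.minAreaRect(X*1000))
"
```

```text
t 22.5 tcp [0.4062 0.2088 0.1324] ft [ 0.4  0.5 -1.9] w 0.06 ff 55.2 yaw_y -54.09 tilt -1.0 q [0.31 0.33 1.85 0.   0.96 1.25]
[-0.005   0.0043  0.2492]
top ((469.451416015625, -66.9708480834961), (114.99401092529297, 59.246768951416016), 36.1279182434082)
side ((471.322265625, -70.23728942871094), (115.42073822021484, 59.446495056152344), 35.8364143371582)
```

>>> carry_out --commands '[{"x":-0.005,"y":0.004,"z":0.02,"spin":0,"claw":0.1},{"x":0,"y":0,"z":0.05,"spin":0,"claw":0.1},{"x":0,"y":0,"z":0.06,"spin":0,"claw":0.1},{"x":0,"y":0,"z":0.05,"spin":0,"claw":0.1},{"x":0,"y":0,"z":0.03,"spin":0,"claw":0.1},{"x":0,"y":0,"z":0,"spin":0,"claw":0.1},{"x":0,"y":0,"z":0,"spin":0,"claw":0.1}]'

```text
t: 23.3
tool_pos: [0.404, 0.2038, 0.028]
ee_rot: [-2.99, -0.965, 0.001]
ft_force: [-0.6, 0.5, -2.1]
grip_width: 0.06
finger_force: 55.2
```

```bash
python3 -c "
from h import *
st(); print(to(.4055,.2056,.0078))"
```

```text
t 23.3 tcp [0.404  0.2038 0.028 ] ft [-0.6  0.5 -2.1] w 0.06 ff 55.2 yaw_y -54.21 tilt -1.0 q [0.3  0.5  1.96 0.   0.68 1.24]
[ 0.0045 -0.0012  0.0405]
```

>>> carry_out --commands '[{"x":0.003,"y":-0.001,"z":0.015,"spin":0,"claw":0.1},{"x":0,"y":0,"z":0.012,"spin":0,"claw":0.1},{"x":0,"y":0,"z":0.006,"spin":0,"claw":0.1},{"x":0,"y":0,"z":0.003,"spin":0,"claw":0.1},{"x":0,"y":0,"z":0.003,"spin":0,"claw":0.1},{"x":0,"y":0,"z":0,"spin":0,"claw":0.1}]'

```text
t: 23.9
tool_pos: [0.4054, 0.2057, 0.0085]
ee_rot: [-2.989, -0.966, -0.0]
ft_force: [0.0, 0.5, -2.3]
grip_width: 0.0603
finger_force: 55.2
```

>>> carry_out --commands '[{"x":0,"y":0,"z":0.002,"spin":0,"claw":0.1},{"x":0,"y":0,"z":0,"spin":0,"claw":0.5},{"x":0,"y":0,"z":0,"spin":0,"claw":0.7},{"x":0,"y":0,"z":0,"spin":0,"claw":1},{"x":0,"y":0,"z":-0.03,"spin":0,"claw":1},{"x":0,"y":0,"z":-0.06,"spin":0,"claw":1},{"x":0,"y":0,"z":-0.08,"spin":0,"claw":1},{"x":0,"y":0,"z":-0.06,"spin":0,"claw":1},{"x":-0.05,"y":0.014,"z":0,"spin":0,"claw":1},{"x":-0.05,"y":0.014,"z":0,"spin":0,"claw":1}]'

```text
t: 24.9
tool_pos: [0.3734, 0.165, 0.1236]
ee_rot: [2.989, 0.968, 0.005]
ft_force: [0.6, 0.1, 0.2]
grip_width: 0.0851
finger_force: 0.0
```

>>> carry_out --commands '[{"x":-0.05,"y":0.014,"z":0,"spin":0,"claw":1},{"x":-0.037,"y":0.012,"z":0,"spin":0,"claw":1},{"x":-0.033,"y":0.057,"z":0,"spin":0,"claw":1},{"x":-0.033,"y":0.057,"z":0,"spin":0,"claw":1},{"x":-0.033,"y":0.057,"z":0,"spin":0,"claw":1},{"x":-0.033,"y":0.057,"z":0,"spin":0,"claw":1},{"x":0,"y":0,"z":0,"spin":0,"claw":1}]'

```text
t: 25.6
tool_pos: [0.3594, -0.0049, 0.1229]
ee_rot: [2.99, 0.96, 0.002]
ft_force: [0.5, 1.3, 1.3]
grip_width: 0.0853
finger_force: 0.0
```

```bash
python3 -c "
from h import *
st(); print(to(.4704,-.0686,.12))
C={n:cap(n) for n in('top','side')}
c=np.hstack([cv2.resize(C['side']['img'][120:220,210:310],None,fx=4,fy=4,interpolation=cv2.INTER_CUBIC), cv2.resize(C['top']['img'][190:290,170:270],None,fx=4,fy=4,interpolation=cv2.INTER_CUBIC)])
cv2.imwrite('pics/g7.png',c)
for n,p in(('top',(217,238)),('side',(264,171))):
    c=C[n];W=pts(c);X=circ(c,W,p,.022,.035,.028,28); print(fitc(X),np.nanmedian(W[p[1]-5:p[1]+6,p[0]-5:p[0]+6,2]))
"
```

```text
t 25.6 tcp [ 0.3594 -0.0049  0.1229] ft [0.5 1.3 1.3] w 0.0853 ff 0.0 yaw_y -54.42 tilt -1.0 q [-0.23  0.19  2.1  -0.    0.85  0.72]
[0.1063 0.2328 0.0062]
(array([0.4064, 0.2061]), np.float64(0.059791365825904004)) 0.028745400214166158
(array([0.4083, 0.2026]), np.float64(0.060475604082435144)) 0.027249288876841922
```

View pics/g7.png

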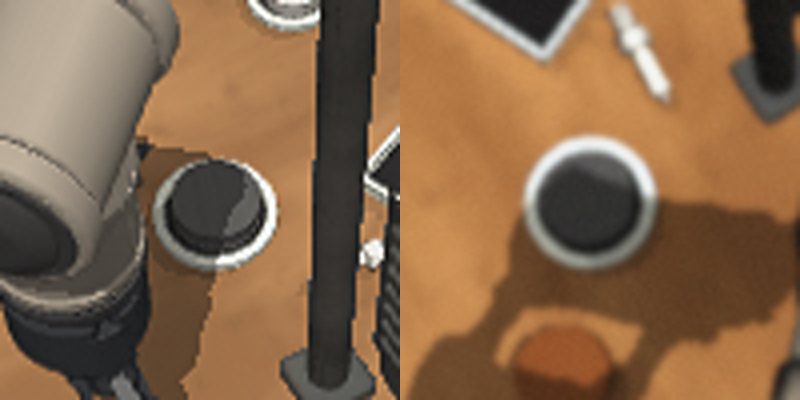

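The drum lies flat in its dish at (215,205) side and (590,200) top, about 2 mm off centre. Now the carton.

>>> carry_out --commands '[{"x":0.026,"y":0.058,"z":0,"spin":0,"claw":1},{"x":0.026,"y":0.058,"z":0,"spin":0,"claw":1},{"x":0.026,"y":0.058,"z":0,"spin":0,"claw":1},{"x":0.026,"y":0.058,"z":0,"spin":0,"claw":1},{"x":0,"y":0,"z":0,"spin":-0.001,"claw":1},{"x":0,"y":0,"z":0.04,"spin":0,"claw":1},{"x":0,"y":0,"z":0.04,"spin":0,"claw":1},{"x":0,"y":0,"z":0,"spin":0,"claw":1}]'

```text
t: 26.5
tool_pos: [0.4663, -0.0636, 0.0806]
ee_rot: [-2.984, -0.97, 0.007]
ft_force: [-0.6, 1.2, 0.4]
grip_width: 0.0853
finger_force: 0.0
```

```bash
python3 -c "
from h import *
st(); print(to(.4704,-.0686,.01))"
```

```text
t 26.5 tcp [ 0.4663 -0.0636  0.0806] ft [-0.6  1.2  0.4] w 0.0853 ff 0.0 yaw_y -54.0 tilt -0.99998 q [-0.3   0.44  1.86  0.    0.85  0.64]
[0.0012 0.0136 0.1411]
```

>>> carry_out --commands '[{"x":0.001,"y":0.012,"z":0.02,"spin":0,"claw":1},{"x":0,"y":0,"z":0.05,"spin":0,"claw":1},{"x":0,"y":0,"z":0.05,"spin":0,"claw":1},{"x":0,"y":0,"z":0.02,"spin":0,"claw":1},{"x":0,"y":0,"z":0,"spin":0,"claw":0.8},{"x":0,"y":0,"z":0,"spin":0,"claw":0.6},{"x":0,"y":0,"z":0,"spin":0,"claw":0.4},{"x":0,"y":0,"z":0,"spin":0,"claw":0.2},{"x":0,"y":0,"z":0,"spin":0,"claw":0},{"x":0,"y":0,"z":0,"spin":0,"claw":0}]' --grip_force 45

```text
t: 27.5
tool_pos: [0.4733, -0.0703, 0.0138]
ee_rot: [2.987, 0.968, 0.003]
ft_force: [-0.5, 0.4, 6.8]
grip_width: 0.0572
finger_force: 48.8
```

>>> carry_out --commands '[{"x":0,"y":0,"z":-0.02,"spin":0,"claw":0},{"x":0,"y":0,"z":-0.04,"spin":0,"claw":0},{"x":0,"y":0,"z":-0.06,"spin":0,"claw":0},{"x":0,"y":0,"z":-0.06,"spin":0,"claw":0},{"x":0,"y":0,"z":-0.03,"spin":0,"claw":0},{"x":-0.02,"y":-0.049,"z":0,"spin":0,"claw":0},{"x":-0.02,"y":-0.049,"z":0,"spin":0,"claw":0},{"x":-0.02,"y":-0.049,"z":0,"spin":0,"claw":0},{"x":-0.02,"y":-0.049,"z":0,"spin":0,"claw":0},{"x":-0.02,"y":-0.049,"z":0,"spin":0,"claw":0}]'

```text
t: 28.5
tool_pos: [0.3593, 0.0001, 0.1183]
ee_rot: [2.988, 0.968, 0.002]
ft_force: [0.6, 0.0, -0.9]
grip_width: 0.0574
finger_force: 48.8
```

>>> carry_out --commands '[{"x":0,"y":0,"z":0,"spin":-0.06,"claw":0},{"x":0,"y":0,"z":0,"spin":-0.06,"claw":0},{"x":0,"y":0,"z":0,"spin":-0.06,"claw":0},{"x":0,"y":0,"z":0,"spin":-0.05,"claw":0},{"x":0,"y":0,"z":0,"spin":0,"claw":0}]'

```text
t: 29.0
tool_pos: [0.3603, -0.0003, 0.1182]
ee_rot: [2.765, 1.49, 0.001]
ft_force: [0.0, -0.3, -2.3]
grip_width: 0.0571
finger_force: 48.9
```

```bash
python3 -c "
from h import *
st(); a=to(.345,.13,.12);b=to(.40,.25,.12);c=to(.5747,.2751,.12); print(a,b-a,c-b)"
```

```text
t 29.0 tcp [ 0.3603 -0.0003  0.1182] ft [ 0.  -0.3 -2.3] w 0.0571 ff 48.9 yaw_y -33.35 tilt -1.0 q [-0.21  0.2   2.1   0.    0.84  0.37]
[ 0.2009 -0.1689 -0.0036] [ 0.261  -0.0401  0.0001] [0.234  0.2643 0.0004]
```

>>> carry_out --commands '[{"x":0.05,"y":-0.042,"z":0,"spin":0,"claw":0},{"x":0.05,"y":-0.042,"z":0,"spin":0,"claw":0},{"x":0.05,"y":-0.042,"z":0,"spin":0,"claw":0},{"x":0.05,"y":-0.042,"z":0,"spin":0,"claw":0},{"x":0.065,"y":-0.01,"z":0,"spin":0,"claw":0},{"x":0.065,"y":-0.01,"z":0,"spin":0,"claw":0},{"x":0.065,"y":-0.01,"z":0,"spin":0,"claw":0},{"x":0.065,"y":-0.01,"z":0,"spin":0,"claw":0},{"x":0,"y":0,"z":0,"spin":0,"claw":0}]'

```text
t: 29.9
tool_pos: [0.4018, 0.2519, 0.1181]
ee_rot: [-2.766, -1.49, -0.006]
ft_force: [0.1, -0.4, -1.5]
grip_width: 0.0575
finger_force: 48.9
```

>>> carry_out --commands '[{"x":0.039,"y":0.044,"z":0,"spin":0,"claw":0},{"x":0.039,"y":0.044,"z":0,"spin":0,"claw":0},{"x":0.039,"y":0.044,"z":0,"spin":0,"claw":0},{"x":0.039,"y":0.044,"z":0,"spin":0,"claw":0},{"x":0.039,"y":0.044,"z":0,"spin":0,"claw":0},{"x":0.039,"y":0.044,"z":0,"spin":0,"claw":0},{"x":0,"y":0,"z":0,"spin":0,"claw":0}]'

```text
t: 30.6
tool_pos: [0.5773, 0.2732, 0.1174]
ee_rot: [2.768, 1.485, 0.003]
ft_force: [-0.0, 0.5, -2.1]
grip_width: 0.0568
finger_force: 49.0
```

```bash
python3 -c "
from h import *
st(); print(to(.5747,.2751,.0185))
c=cap('top')
k=np.zeros((420,560),np.uint8);cv2.circle(k,(193,177),38,1,-1)
W=pts(c); m=((W[...,2]>.13)&(W[...,2]<.16)&(k>0)); print(m.sum())
cv2.imwrite('pics/g8.png',cv2.resize(c['img'][120:240,120:280],None,fx=4,fy=4,interpolation=cv2.INTER_CUBIC))"
```

```text
t 30.6 tcp [0.5773 0.2732 0.1174] ft [-0.   0.5 -2.1] w 0.0568 ff 49.0 yaw_y -33.58 tilt -1.0 q [ 0.32  0.65  1.34 -0.    1.15  0.91]
[ 0.0001 -0.0068  0.1979]
192
```

View pics/g8.png

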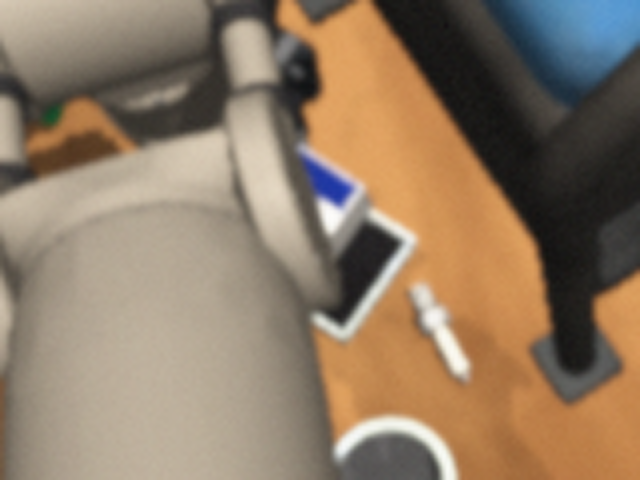

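The carton's end at (345,195) lies parallel to the tray's edge at (380,280). I lower it.

>>> carry_out --commands '[{"x":0,"y":-0.007,"z":0.02,"spin":0,"claw":0},{"x":0,"y":0,"z":0.04,"spin":0,"claw":0},{"x":0,"y":0,"z":0.05,"spin":0,"claw":0},{"x":0,"y":0,"z":0.04,"spin":0,"claw":0},{"x":0,"y":0,"z":0.01,"spin":0,"claw":0},{"x":0,"y":0,"z":0,"spin":0,"claw":0}]'

```text
t: 31.25
tool_pos: [0.5701, 0.2758, 0.0368]
ee_rot: [-2.765, -1.49, 0.004]
ft_force: [-0.1, -0.6, -2.5]
grip_width: 0.0571
finger_force: 49.0
```

```bash
python3 -c "
from h import *
st(); print(to(.5747,.2751,.0185))"
```

```text
t 31.25 tcp [0.5701 0.2758 0.0368] ft [-0.1 -0.6 -2.5] w 0.0571 ff 49.0 yaw_y -33.38 tilt -1.0 q [0.33 0.73 1.42 0.   0.99 0.91]
[0.004  0.0085 0.0366]
```

>>> carry_out --commands '[{"x":0.004,"y":0.006,"z":0,"spin":0,"claw":0},{"x":0,"y":0,"z":0.012,"spin":0,"claw":0},{"x":0,"y":0,"z":0.012,"spin":0,"claw":0},{"x":0,"y":0,"z":0.006,"spin":0,"claw":0},{"x":0,"y":0,"z":0.004,"spin":0,"claw":0},{"x":0,"y":0,"z":0,"spin":0,"claw":0}]'

```text
t: 31.85
tool_pos: [0.575, 0.2759, 0.0201]
ee_rot: [-2.766, -1.49, 0.001]
ft_force: [0.1, 0.1, -1.9]
grip_width: 0.0569
finger_force: 49.0
```

>>> carry_out --commands '[{"x":0,"y":0,"z":0.002,"spin":0,"claw":0},{"x":0,"y":0,"z":0.002,"spin":0,"claw":0},{"x":0,"y":0,"z":0,"spin":0,"claw":0},{"x":0,"y":0,"z":0,"spin":0,"claw":0.4},{"x":0,"y":0,"z":0,"spin":0,"claw":0.6},{"x":0,"y":0,"z":0,"spin":0,"claw":1},{"x":0,"y":0,"z":0,"spin":0,"claw":1},{"x":0,"y":0,"z":-0.03,"spin":0,"claw":1},{"x":0,"y":0,"z":-0.06,"spin":0,"claw":1},{"x":0,"y":0,"z":-0.08,"spin":0,"claw":1}]'

```text
t: 32.85
tool_pos: [0.5742, 0.2756, 0.1038]
ee_rot: [-2.765, -1.489, 0.005]
ft_force: [0.5, 0.5, -0.4]
grip_width: 0.0854
finger_force: 0.0
```

>>> carry_out --commands '[{"x":0,"y":0,"z":-0.06,"spin":0,"claw":1},{"x":-0.039,"y":-0.044,"z":0,"spin":0,"claw":1},{"x":-0.039,"y":-0.044,"z":0,"spin":0,"claw":1},{"x":-0.039,"y":-0.044,"z":0,"spin":0,"claw":1},{"x":-0.039,"y":-0.044,"z":0,"spin":0,"claw":1},{"x":-0.039,"y":-0.044,"z":0,"spin":0,"claw":1},{"x":-0.05,"y":0,"z":0,"spin":0,"claw":1},{"x":-0.05,"y":0,"z":0,"spin":0,"claw":1},{"x":-0.05,"y":0,"z":0,"spin":0,"claw":1},{"x":0,"y":0,"z":0,"spin":0,"claw":1}]'

```text
t: 33.85
tool_pos: [0.3869, 0.191, 0.1345]
ee_rot: [2.767, 1.488, -0.001]
ft_force: [-0.1, -0.2, 0.5]
grip_width: 0.0856
finger_force: 0.0
```

```bash
python3 -c "
from h import *
st(); c=cap('top'); W=pts(c)
X=circ(c,W,(193,177),.04,.052,.046,42); print('carton',cv2.minAreaRect(X*1000))
for nm,p,h in(('bush',(400,168),.034),('bear',(144,224),.020),('drum',(217,238),.028),('piston',(373,217),.042)):
    try: print(nm,fitc(circ(c,W,p,h-.005,h+.007,h,24)))
    except Exception as e: print(nm,e)
cv2.imwrite('pics/end.png',c['img'])"
```

```text
t 33.85 tcp [0.3869 0.191  0.1345] ft [-0.1 -0.2  0.5] w 0.0856 ff 0.0 yaw_y -33.45 tilt -1.0 q [ 0.28  0.29  1.91 -0.    0.95  0.86]
carton ((574.0543823242188, 274.2794494628906), (116.22244262695312, 58.34320831298828), 56.62844467163086)
bush (array([ 0.6003, -0.29  ]), np.float64(0.0284829199341365))
bear (array([0.4475, 0.411 ]), np.float64(0.02785931581780143))
drum max() iterable argument is empty
piston (array([ 0.4671, -0.2043]), np.float64(0.04114526081459467))
```

View pics/end.png

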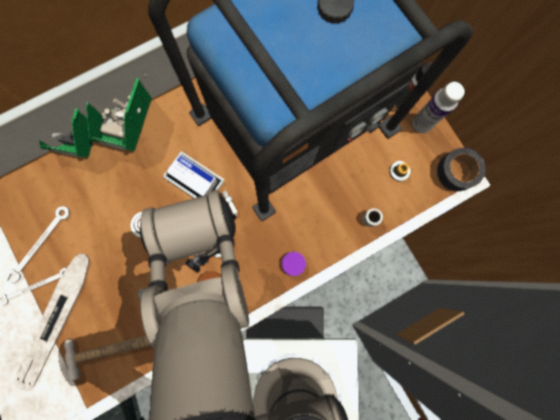

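The carton fills the tray at (193,175), about 2 mm off centre and parallel. The bush at (400,170) and the piston at (373,217) are as they were, and the arm touches nothing, so I hand in.

```bash
python3 -c "
from workcell import arm
print(arm.close_job())"
```

```text
the job is handed in; nothing more can be done
None
```

I set the bush, bearing and drum in their dishes and the carton in the tray, in that order and each within about 3 mm of centre by camera. I left the piston untouched and handed the job in at about 34 s; no verdict came back.

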